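Set out the grain-sample kit on its outlined mats

TASK

Put the sample-preparation kit in order: set the green-capped jar, the black pressing disc, the rubber stopper and the brush each on the mat whose outline has its size and shape, in the middle, flat and wholly inside the raised blue outline, the brush along its mat. Keep the jar upright, set things down rather than drop them, and leave the beaker and the tape roll where they are.

Things in the scene. Friction and masses are not known exactly. Their poses are not given: they have to be found in the camera images.
- jar: Sample jar with a green screw cap and pale green contents: an upright cylinder 62 mm in diameter and 75 mm tall, about 0.11 kg, lid fixed. Origin: centre of its underside; z up along its axis. Grasp across the body from above.
- disc: Black pressing disc: a flat round disc 84 mm in diameter and 9 mm thick with a central round knob 16 mm in diameter whose top is 28 mm above the underside, about 0.12 kg. Origin: centre of its underside, carried about 1 mm above the surface by a low foot; z up along the knob. Too wide to grasp by its edge: pinch the knob, anywhere from 12 to 28 mm above the underside.
- stopper: Black rubber stopper standing on its narrow end: round, 31 mm in diameter at the top, 20 mm tall, about 20 g. Origin: centre of its underside; z up along its axis. Grasp across the upper half.
- brush: Small brush lying flat: tan wooden handle with a dark tip, 15 mm wide, 96 mm long, 15 mm high, about 30 g. Origin: middle of its length and width at the underside (on the worktop); y runs along its length, z up. Grasp across its width at the middle.
- pad_jar: Fixed light-grey round mat, 104 mm in diameter, 2.5 mm thick, with a raised blue outline on it (a bead 4 mm wide whose crest is 5 mm above the worktop; a ring 80 mm in diameter inside) and a white printed patch of the jar's own size in the middle (62 mm disc). Place of the jar. Origin: centre of the mat's underside, on the worktop; z up.
- pad_disc: Fixed light-grey round mat, 126 mm in diameter, 2.5 mm thick, with a raised blue outline on it (a bead 4 mm wide whose crest is 5 mm above the worktop; a ring 102 mm in diameter inside) and a white printed patch of the disc's own size in the middle (84 mm disc). Place of the disc. Origin: centre of the mat's underside, on the worktop; z up.
- pad_stopper: Fixed light-grey round mat, 74 mm in diameter, 2.5 mm thick, with a raised blue outline on it (a bead 4 mm wide whose crest is 5 mm above the worktop; a ring 50 mm in diameter inside) and a white printed patch of the stopper's own size in the middle (32 mm disc). Place of the stopper. Origin: centre of the mat's underside, on the worktop; z up.
- pad_brush: Fixed light-grey oblong mat, 55 by 136 mm, 2.5 mm thick, with a raised blue outline on it (a bead 4 mm wide whose crest is 5 mm above the worktop; an oblong 33 by 114 mm inside) and a white printed patch of the brush's own size in the middle (15 by 96 mm strip). Place of the brush. Origin: centre of the mat's underside, on the worktop; z up; y along its length (the brush may lie either way round).
- beaker: Bystander: empty glass beaker, 55 mm in diameter, 70 mm tall, standing at the right of the work. Origin: centre of its underside. Leave alone.
- tape: Bystander: roll of tan tape lying flat, 92 mm in diameter, 19 mm tall, at the back left of the work. Origin: centre of its underside. Leave alone.

How it is judged:
By the outcome, as a careful person would: the job done as asked, in the order asked, and still so for the second after the job is handed in, with the robot touching nothing.
It also fails if it takes over 112 s, if anything falls off the work surface, if the arm or the gripper's body presses on something with over 40 N, if the wrist force passes 120 N, or if a joint passes its speed limit or range.

ROBOT

A 7-joint arm with a two-finger parallel gripper is mounted at the origin on a cart in front of the work surface, level with it; the furniture and walls round the work are solid. World frame = base frame: x ahead of the robot, y to its left, z up, the work surface at z = 0. Lengths are in m, angles in rad, forces in N, time in s.
With the tool pointing down it reaches from about 0.4 to 0.85 m from the base axis. Payload 4.5 kg.
Tool frame: the origin (TCP) lies midway between the tips of the shut fingers; the grasp point (between the pads) lies robot.grasp_offset behind it (robot.grasp_offset is the distance from the TCP to the grasp point, in m); z points along the fingers, y is the line along which they close (so a half turn about z gives the same grasp; the last joint's range is limited). The gripper opens to 88 mm and grips with 3 to 60 N. Pads are 18 mm wide; open, the fingers measure 123 mm over their backs; the gripper's body (75 mm by 187 mm) begins 45 mm behind the grasp point.
Start: joints at [0.034, 0.689, -0.195, 1.565, 0.157, 0.902, -0.215], TCP at [0.625, 0, 0.239] pointing down, gripper open.
Joint ranges: [-3.01, 3.01], [-0.46, 2.08], [-1.47, 1.51], [0.13, 2.56], [-1, 4.14], [0.04, 2.09], [-2.66, 2.66]. Speed limits (rad/s): [2.57, 2.57, 3.14, 3.14, 3.14, 3.14, 3.14].

INTERFACE

Orientations are given as [roll, pitch, yaw] about the fixed x, y, z axes, in that order (R = Rz(yaw) Ry(pitch) Rx(roll)).
In Python, from plant import robot gives the robot as it stands.
- The arm moves only by the tool apply_moves, never from a script. Its argument "plan" is a list of rows, each an object with "grip": the opening, from 0 (shut) to 1 (fully open); "travel": the shift along the tool's x, y, z normalised to -1 to 1, where 1 is 0.05 m, a list of three; "rotation": the turn, a rotation vector about the tool's x, y, z normalised to -1 to 1, where 1 is 0.08 rad, a list of three. A call has 1 to 20 rows; each row shifts and turns the commanded pose from where the row before left it, along the tool's axes as they then stand; what a row does not reach is not made up. A row lasts 1/10 s, in which the tool goes at most 50 mm and 8.59 degrees, less where a joint would pass 70% of its speed; a pose out of reach is approached as far as the arm can. A call with a number of a shift or a turn outside -1 to 1 is refused whole. A call with a gripper value outside its range is refused whole. The fingers move at their own pace and stop on an object; "force" is the grip in N (left out, the last holds). Time passes only in rows, so rows that do not move let the fingers close. It gives the time, the measured TCP pose, the force, the opening and the grip force at its end, in the units of the state.
- robot.get_state(): the state, without advancing time (a new reading comes with each control period).
- robot.capture(name): name is "scene" or "side" or "wrist"; returns a dict with "pixels" (400x640x3 uint8, red, green, blue), "range_z" (400x640 float32, m along the optical axis (not along the pixel's ray), 0 where there is no reading), "vfov" (degrees; the focal length in pixels is half the picture's height over the tangent of half this angle, whatever the lens; pixels are square), "cx", "cy" (the principal point, pixels), "D" ([k1, k2, p1, p2, k3] as OpenCV has them; the pictures are not rectified), "rvec" (rotation vector, rad) and "tvec" (3), from world to camera coordinates, as OpenCV has them. Camera axes: x right, y down, z forward; pixel columns grow to the right and rows downward; lengths in m; the calibration is good to about 2 mm. A picture is of the moment at which its call begins.
- robot.sign_off(): hands the job in; it is judged then, once.
Trained networks look in a picture, given as the dict that the camera call returned (one of the last four; its "shot" number tells which), for a name from the list of things; names that differ only in an ending like _2 or _b are one class to them, and where a whole thing is asked for, a point or a joint stands for the part that bears it (a point fixed in the world has none). Each returns a list of dicts, best first, with "score" (0 to 1); they miss things now and then, are a little off and sometimes report something else, mostly with a low value. They report only what shows in the picture. A call takes as long as a camera call.
- robot.boxes_of(picture, query): "uv" ([column, row] in pixels, amid what is visible of it).
- robot.silhouettes(picture, query): "region" (400x640 bool, what is visible of it) and "uv" ([column, row] in pixels, amid what is visible of it).
- robot.landmark_of(picture, query): "uv" ([column, row] in pixels: a listed point, or the origin of a listed thing).
The state is a dict: "time_s": time; "joint_positions": joint angles; "joint_velocities": joint speeds; "joint_torque": joint torques, N m; "ee_pos": TCP position; "tcp_rot": TCP orientation; "ft_force": force on the tool from outside, world axes, zero at the start; "ft_torque": the same for the moment, N m; "gripper_width": opening from 0.0 (shut) to 1.0 (fully open); "gripper_force": force on a finger pad.
Only numpy, scipy, OpenCV 4.12 (cv2) and the standard library are available. Lean on these libraries where they do the work, as an engineer would, in place of code of your own. Each camera call takes 0.05 s, during which the arm holds its last target. There are 200 camera calls.

## Working session

There is one attempt and no reset: what is moved stays moved. The work goes in short steps, Python scripts to look and compute and a tool call to move; the robot and the scene stay as the last step left them, time stands still between calls to the robot, and variables do not carry over. Pictures are saved under pics/ and viewed, at most 14 in all, crops included, and the job is handed in when it is done.

Besides the shell and the picture viewer there is one more tool, called as a command line: name --argument value ..., lists and objects as JSON in quotes. apply_moves: Moves the arm, as the interface text tells. Scaled input: -1 to 1 covers 0.05 m each way for a shift and 0.08 rad each way for a turn. Its arguments: {"type":"object","properties":{"plan":{"type":"array","items":{"type":"object","properties":{"grip":{"type":"number"},"travel":{"type":"array","items":{"type":"number","minimum":-1,"maximum":1}},"rotation":{"type":"array","items":{"type":"number","minimum":-1,"maximum":1}}}}},"force":{"type":"number"}},"required":["plan"]}

```bash
mkdir -p pics; cat > h.py <<'E'
import numpy as np, cv2
from plant import robot
def K(p):
    f=200/np.tan(np.radians(p["vfov"]/2)); return np.array([[f,0,p["cx"]],[0,f,p["cy"]],[0,0,1.]])
def ray(p,uv):
    n=cv2.undistortPoints(np.array(uv,float).reshape(-1,1,2),K(p),np.array(p["D"],float)).reshape(-1,2)
    R=cv2.Rodrigues(np.array(p["rvec"],float))[0]; t=np.array(p["tvec"],float).ravel()
    return -R.T@t, np.c_[n,np.ones(len(n))], R
def onplane(p,uv,z):
    c,d,R=ray(p,uv); w=d@R; return c+w*((z-c[2])/w[:,2])[:,None]
def bydepth(p,uv,rz):
    c,d,R=ray(p,uv); return c+(d*np.asarray(rz)[:,None])@R
def cloud(p,m):
    v,u=np.nonzero(m&(p["range_z"]>0)); return bydepth(p,np.c_[u,v],p["range_z"][v,u])
def save(p,n): cv2.imwrite("pics/"+n,cv2.cvtColor(p["pixels"],cv2.COLOR_RGB2BGR))
E
python3 - <<'E'
from h import *
s=robot.get_state(); print({k:np.round(v,3) for k,v in s.items()}, robot.grasp_offset)
for cam in ["scene","wrist"]:
    p=robot.capture(cam); save(p,cam+"0.png")
    c,_,R=ray(p,[[320,200]]); print(cam,c,R[2])
    for n in "jar disc stopper brush pad_jar pad_disc pad_stopper pad_brush beaker tape".split():
        for r in robot.silhouettes(p,n)[:2]:
            q=cloud(p,r["region"])
            if len(q)<5: print(n,r["score"],"few"); continue
            rect=cv2.minAreaRect(q[:,:2].astype(np.float32))
            print(n,round(r["score"],2),np.round(r["uv"]),"rect",np.round(rect[0],3),np.round(rect[1],3),round(rect[2]),"z5/95",np.round(np.percentile(q[:,2],[5,95]),3),len(q))
E
```

```text
{'time_s': np.float64(0.0), 'joint_positions': array([ 0.034,  0.69 , -0.195,  1.566,  0.157,  0.902, -0.215]), 'joint_velocities': array([ 0.   ,  0.001,  0.002,  0.   , -0.001,  0.004,  0.   ]), 'joint_torque': array([ 0.0000e+00, -5.2757e+01, -1.2670e+00, -1.5343e+01, -5.3000e-02,
        7.0000e-03,  0.0000e+00]), 'ee_pos': array([ 0.624, -0.   ,  0.238]), 'tcp_rot': array([-3.14 ,  0.   ,  1.571]), 'ft_force': array([0.072, 0.501, 0.073]), 'ft_torque': array([-0.01 , -0.052,  0.02 ]), 'gripper_force': np.float64(0.0), 'gripper_width': np.float64(1.002)} 0.0187
scene [-0.00771029 -0.66066538  0.75699385] [ 0.50953607  0.56790425 -0.64641918]
jar 0.66 [374. 307.] rect [ 0.435 -0.344] [0.103 0.102] 9 z5/95 [0.001 0.006] 1305
jar 0.56 [248. 187.] rect [0.431 0.186] [0.06 0.06] 29 z5/95 [0.008 0.075] 542
disc 0.76 [359. 230.] rect [ 0.589 -0.144] [0.083 0.081] 65 z5/95 [0.004 0.023] 498
stopper 0.67 [423. 263.] rect [ 0.611 -0.339] [0.043 0.029] 76 z5/95 [0.004 0.023] 117
brush 0.59 [325. 258.] rect [ 0.44 -0.17] [0.094 0.019] 75 z5/95 [0.001 0.016] 167
brush 0.16 [246. 187.] rect [0
[... 646 characters left out ...]
-0.001  0.02 ] 393
wrist [0.62508867 0.06554328 0.38479664] [ 0.0013883  -0.25759684 -0.96625149]
jar 0.92 [145.  15.] rect [0.441 0.175] [0.062 0.038] 21 z5/95 [0.011 0.075] 2601
disc 0.96 [294. 258.] rect [ 0.594 -0.124] [0.083 0.047] 0 z5/95 [0.007 0.01 ] 1431
pad_jar 0.62 [180. 140.] rect [0.45  0.037] [0.124 0.124] 76 z5/95 [0.001 0.005] 7038
pad_disc 0.59 [182. 141.] rect [0.449 0.038] [0.124 0.125] 26 z5/95 [0.001 0.005] 7091
pad_disc 0.55 [144.  14.] rect [0.411 0.182] [0.051 0.118] 88 z5/95 [0.008 0.075] 2684
pad_stopper 0.8 [309.  12.] rect [0.616 0.184] [0.039 0.071] 90 z5/95 [0.001 0.005] 1796
pad_brush 0.94 [298. 141.] rect [0.603 0.035] [0.137 0.058] 86 z5/95 [0.001 0.005] 4500
```

View pics/scene0.png

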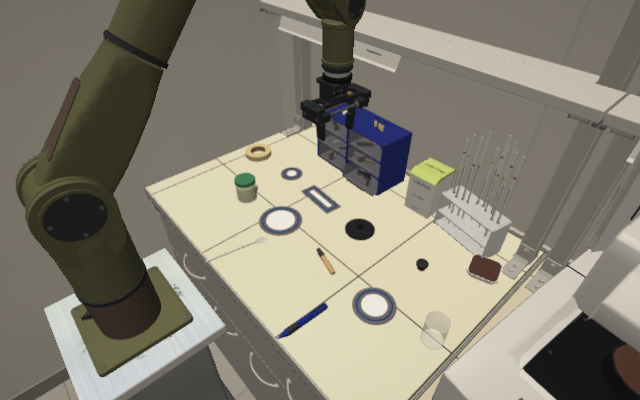

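View pics/wrist0.png

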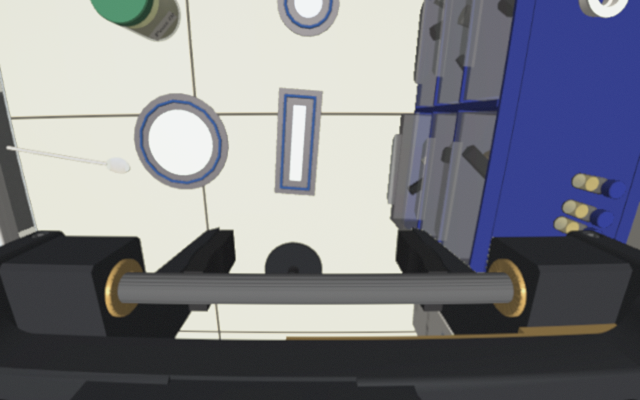

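The scene view shows the jar at (246,187), disc (360,229), stopper (422,264) and brush (326,260). The mats are at (374,306), (280,220), (291,173) and (321,199), with a blue cabinet close behind the back row. The wrist view confirms three of the mats. Next I'll look from above on the left and the right.

apply_moves --plan '[{"grip": 1, "travel": [0.6, -0.6, -0.2]}, {"grip": 1, "travel": [0.6, -0.6, -0.2]}, {"grip": 1, "travel": [0.6, -0.6, 0]}, {"grip": 1, "travel": [0, 0, 0]}, {"grip": 1, "travel": [0, 0, 0]}, {"grip": 1, "travel": [0, 0, 0]}]'

```text
invalid input at $.plan[0]: expected keys grip, travel, rotation
```

```bash
cat > look.py <<'E'
import sys
from h import *
from scipy.optimize import least_squares
def circ(q):
    r=least_squares(lambda a:np.hypot(q[:,0]-a[0],q[:,1]-a[1])-a[2],[*q[:,:2].mean(0),.04],loss="soft_l1",f_scale=.001).x
    return np.round(r,4)
def look(names,fn=None,cam="wrist"):
    p=robot.capture(cam); s=robot.get_state(); print("tcp",np.round(s["ee_pos"],4),np.round(s["tcp_rot"],4),"t",round(float(s["time_s"]),2))
    if fn: save(p,fn)
    px=p["pixels"].astype(int)
    for n in names:
        for r in robot.silhouettes(p,n)[:2]:
            m=r["region"]; q=cloud(p,m)
            if len(q)<20: continue
            rect=cv2.minAreaRect(q[:,:2].astype(np.float32))
            print(n,round(r["score"],2),np.round(r["uv"]),"rect",np.round(rect[0],4),np.round(rect[1],3),round(rect[2],1),"z5/95",np.round(np.percentile(q[:,2],[5,95]),3),end=" ")
            if n.startswith("pad"):
                b=m&(px[...,2]-px[...,0]>40)
                v,u=np.nonzero(b)
                if len(u)>30:
                    w=onplane(p,np.c_[u,v],.004); br=cv2.minAreaRect(w[:,:2].astype(np.float32))
                    print("| blue circ",circ(w),"rect",np.round(br[0],4),np.round(br[1],3),round(br[2],1),end="")
            else:
                zt={"jar":.075,"disc":.01,"stopper":.02,"brush":.015}.get(n)
                if zt:
                    t=q[abs(q[:,2]-zt)<.004]
                    if len(t)>20:
                        br=cv2.minAreaRect(t[:,:2].astype(np.float32)); print("| top rect",np.round(br[0],4),np.round(br[1],3),round(br[2],1),"circle",np.round(cv2.minEnclosingCircle(t[:,:2].astype(np.float32))[0],4),end="")
            print()
    return p
E
python3 - <<'E'
from look import *
p=look("jar pad_disc pad_stopper pad_brush".split(),"w1.png")
q=cloud(p,np.ones((400,640),bool)); k=(q[:,2]>.05)&(q[:,0]>.55)&(q[:,2]<.16)
for y in np.arange(-.1,.35,.05):
    a=q[k&(abs(q[:,1]-y)<.025)]
    if len(a)>20: print(round(y,2),np.round(np.percentile(a[:,0],[1,5]),3),len(a))
E
```

```text
tcp [0.625  0.     0.2387] [3.1416 0.     1.5708] t 1.15
jar 0.81 [146.  14.] rect [0.425  0.1729] [0.09  0.043] 13.1 z5/95 [0.009 0.075] | top rect [0.4346 0.1703] [0.022 0.058] 88.1 circle [0.435  0.1805]
pad_disc 0.84 [185. 140.] rect [0.4483 0.0376] [0.126 0.126] 25.8 z5/95 [0.001 0.005] | blue circ [0.4493 0.0373 0.0522] rect [0.4493 0.0372] [0.107 0.106] 83.4
pad_stopper 0.84 [307.  14.] rect [0.6173 0.1832] [0.073 0.04 ] 0.3 z5/95 [0.001 0.005] | blue circ [0.6171 0.2005 0.0267] rect [0.6173 0.1875] [0.029 0.056] 90.0
pad_brush 0.61 [299. 143.] rect [0.6025 0.035 ] [0.138 0.057] 85.2 z5/95 [0.001 0.005] | blue circ [0.6017 0.0364 0.0435] rect [0.6021 0.0354] [0.121 0.04 ] 85.6
-0.05 [0.73  0.731] 1459
0.0 [0.731 0.733] 3063
0.05 [0.733 0.735] 3283
0.1 [0.744 0.745] 3547
0.15 [0.744 0.745] 2914
0.2 [0.746 0.746] 42
```

apply_moves --plan '[{"grip": 1, "travel": [-0.8, 0, 0]}, {"grip": 1, "travel": [-0.8, 0, 0]}, {"grip": 1, "travel": [-0.8, 0, 0]}, {"grip": 1, "travel": [-0.8, 0, 0]}, {"grip": 1, "travel": [-0.8, 0, 0]}, {"grip": 1, "travel": [-0.8, 0, 0]}, {"grip": 1, "travel": [-0.8, 0, 0]}, {"grip": 1, "travel": [-0.8, 0, 0]}, {"grip": 1, "travel": [-0.8, 0, 0]}, {"grip": 1, "travel": [0, 0, 0]}, {"grip": 1, "travel": [0, 0, 0]}, {"grip": 1, "travel": [0, 0, 0]}]'

```text
invalid input at $.plan[0]: expected keys grip, travel, rotation
```

```bash
python3 - <<'E'
from look import *
p=look("disc stopper brush pad_jar beaker".split(),"w2.png")
E
```

```text
tcp [0.625  0.     0.2387] [ 3.1415 -0.      1.5708] t 1.4
disc 0.68 [294. 262.] rect [ 0.5902 -0.063 ] [0.084 0.176] 3.5 z5/95 [0.006 0.01 ] | top rect [ 0.5945 -0.1246] [0.046 0.082] 89.8 circle [ 0.5947 -0.1394]
```

View pics/w2.png

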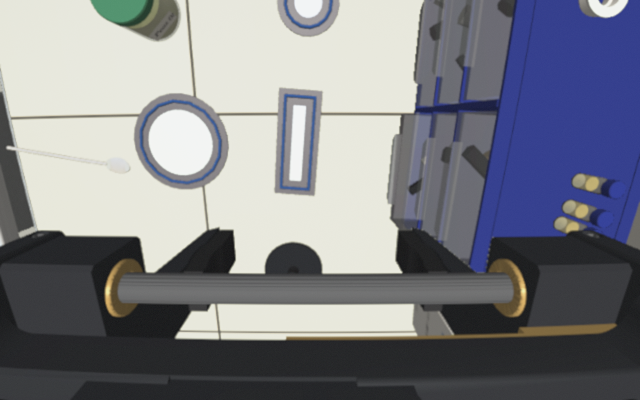

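This is the same view again, since the calls were refused: rows need a rotation. It shows the three left mats and part of the disc at (293,260).

apply_moves --plan '[{"grip": 1, "travel": [-0.8, -0.4, -0.2], "rotation": [0, 0, 0]}, {"grip": 1, "travel": [-0.8, -0.5, -0.2], "rotation": [0, 0, 0]}, {"grip": 1, "travel": [-0.8, -0.5, 0], "rotation": [0, 0, 0]}, {"grip": 1, "travel": [-0.8, -0.4, 0], "rotation": [0, 0, 0]}, {"grip": 1, "travel": [-0.8, 0, 0], "rotation": [0, 0, 0]}, {"grip": 1, "travel": [-0.8, 0, 0], "rotation": [0, 0, 0]}, {"grip": 1, "travel": [-0.8, 0, 0], "rotation": [0, 0, 0]}, {"grip": 1, "travel": [0, 0, 0], "rotation": [0, 0, 0]}, {"grip": 1, "travel": [0, 0, 0], "rotation": [0, 0, 0]}, {"grip": 1, "travel": [0, 0, 0], "rotation": [0, 0, 0]}]'

```text
time_s: 2.65
ee_pos: [0.5354, -0.2782, 0.2587]
tcp_rot: [3.141, -0.001, 1.573]
ft_force: [-0.7, 0.7, 0.1]
gripper_width: 1.0
gripper_force: 0.0
```

```bash
python3 - <<'E'
from look import *
p=look("disc stopper brush pad_jar beaker".split(),"w3.png")
E
```

```text
tcp [ 0.5355 -0.278   0.2588] [ 3.1414e+00 -1.3000e-03  1.5736e+00] t 2.7
disc 0.77 [361.  65.] rect [ 0.5946 -0.1433] [0.083 0.083] 0.0 z5/95 [0.007 0.027] | top rect [ 0.5942 -0.1433] [0.082 0.083] 1.3 circle [ 0.5941 -0.144 ]
stopper 0.94 [370. 219.] rect [ 0.6118 -0.3483] [0.037 0.029] 76.9 z5/95 [0.016 0.022] | top rect [ 0.6127 -0.3455] [0.029 0.03 ] 26.9 circle [ 0.613  -0.3453]
stopper 0.16 [267. 319.] rect [ 0.4619 -0.5143] [0.109 0.054] 78.5 z5/95 [0.018 0.069] | top rect [ 0.4615 -0.5068] [0.009 0.035] 74.2 circle [ 0.4627 -0.5025]
brush 0.61 [239.  86.] rect [ 0.4385 -0.1697] [0.091 0.016] 74.4 z5/95 [0.008 0.015] | top rect [ 0.4399 -0.1701] [0.091 0.013] 73.8 circle [ 0.4402 -0.1702]
beaker 0.95 [268. 319.] rect [ 0.4813 -0.3899] [0.272 0.054] 81.8 z5/95 [0.018 0.07 ]
```

View pics/w3.png

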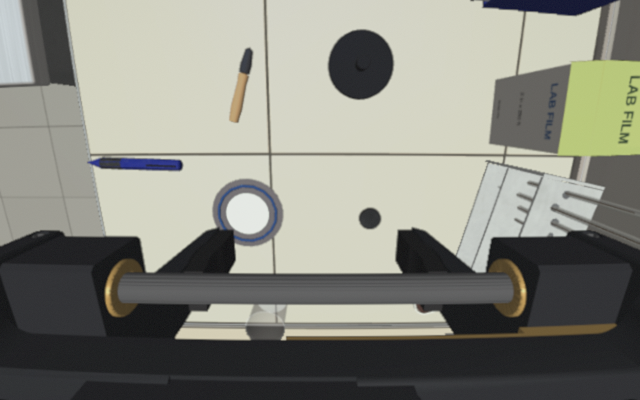

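The wrist view shows the brush at (242,85), disc (361,65), pad_jar (248,212), stopper (370,219) and beaker (267,315). The network missed pad_jar, so I'll take its ring by colour, and I'll also check the clearance to the rack.

```bash
python3 - <<'E'
from look import *
p=robot.capture("wrist"); px=p["pixels"].astype(int)
m=np.zeros((400,640),bool); m[170:255,205:295]=1
m&=px[...,2]-px[...,0]>35
v,u=np.nonzero(m); w=onplane(p,np.c_[u,v],.004); print("pad_jar",circ(w),len(w), np.ptp(w[:,:2],axis=0))
q=cloud(p,np.ones((400,640),bool)); k=(q[:,2]>.04)&(q[:,0]>.62)&(q[:,2]<.16)
for y in np.arange(-.45,-.05,.05):
    a=q[k&(abs(q[:,1]-y)<.025)]
    if len(a)>20: print(round(y,2),np.round(np.percentile(a[:,0],[1,5]),3),len(a))
E
```

```text
pad_jar [ 0.4373 -0.3441  0.0415] 403 [0.08536415 0.08527088]
-0.4 [0.749 0.75 ] 328
-0.35 [0.757 0.762] 2262
-0.3 [0.767 0.771] 5674
-0.25 [0.774 0.775] 3516
-0.2 [0.773 0.774] 6731
-0.15 [0.771 0.773] 2565
-0.1 [0.824 0.835] 385
```

apply_moves --plan '[{"grip": 1, "travel": [0.8, 0, 0], "rotation": [0, 0, 0]}, {"grip": 1, "travel": [0.8, 0, 0], "rotation": [0, 0, 0]}, {"grip": 1, "travel": [0.8, -0.2, 0], "rotation": [0, 0, 0]}, {"grip": 1, "travel": [0.8, -0.2, 0], "rotation": [0, 0, 0]}, {"grip": 1, "travel": [0.8, -0.2, 0], "rotation": [0, 0, 0]}, {"grip": 1, "travel": [0.8, -0.2, 0], "rotation": [0, 0, 0]}, {"grip": 1, "travel": [0.8, -0.2, 0], "rotation": [0, 0, 0]}, {"grip": 1, "travel": [0.8, -0.2, 0], "rotation": [0, 0, 0]}, {"grip": 1, "travel": [0.8, 0, 0], "rotation": [0, 0, 0]}, {"grip": 1, "travel": [0, 0, 0], "rotation": [0, 0, 0]}, {"grip": 1, "travel": [0, 0, 0], "rotation": [0, 0, 0]}, {"grip": 1, "travel": [0, 0, 0], "rotation": [0, 0, 0]}]'

```text
time_s: 4.2
ee_pos: [0.4751, 0.0787, 0.2587]
tcp_rot: [-3.142, 0.001, 1.569]
ft_force: [0.3, -0.6, 0.5]
gripper_width: 0.999
gripper_force: 0.0
```

```bash
python3 - <<'E'
from look import *
p=look("jar pad_disc pad_stopper pad_brush".split(),"w4.png")
q=cloud(p,np.ones((400,640),bool)); k=(q[:,2]>.03)&(q[:,0]>.55)&(q[:,2]<.16)
for y in np.arange(.05,.35,.05):
    a=q[k&(abs(q[:,1]-y)<.025)]
    if len(a)>20: print(round(y,2),np.round(np.percentile(a[:,0],[1,5]),3),len(a))
E
```

```text
tcp [0.4751 0.0784 0.2587] [-3.1415e+00  9.0000e-04  1.5683e+00] t 4.25
jar 0.65 [280.  78.] rect [0.4274 0.1914] [0.077 0.073] 11.2 z5/95 [0.05  0.076] | top rect [0.4345 0.1906] [0.061 0.061] 37.8 circle [0.4341 0.1909]
pad_disc 0.93 [298. 193.] rect [0.4493 0.0375] [0.123 0.122] 44.9 z5/95 [0.001 0.005] | blue circ [0.449  0.0374 0.0523] rect [0.449  0.0373] [0.107 0.107] 82.7
pad_stopper 0.89 [425.  75.] rect [0.6169 0.201 ] [0.072 0.071] 2.2 z5/95 [0.002 0.005] | blue circ [0.6171 0.2004 0.0267] rect [0.6175 0.2004] [0.055 0.057] 3.8
pad_brush 0.71 [403. 191.] rect [0.5963 0.046 ] [0.108 0.138] 23.7 z5/95 [0.001 0.005] | blue circ [0.5994 0.046  0.039 ] rect [0.6021 0.0354] [0.121 0.04 ] 85.5
0.05 [0.732 0.733] 3994
0.1 [0.744 0.745] 4746
0.15 [0.744 0.745] 5176
0.2 [0.746 0.747] 4670
0.25 [0.755 0.756] 465
```

apply_moves --plan '[{"grip": 1, "travel": [0.8, -0.3, 0], "rotation": [0, 0, 0]}, {"grip": 1, "travel": [0.8, -0.3, 0], "rotation": [0, 0, 0]}, {"grip": 1, "travel": [0.65, -0.22, 0.5], "rotation": [0, 0, 0]}, {"grip": 1, "travel": [0, 0, 0.8], "rotation": [0, 0, 0]}, {"grip": 1, "travel": [0, 0, 0.8], "rotation": [0, 0, 0]}, {"grip": 1, "travel": [0, 0, 0.6], "rotation": [0, 0, 0]}, {"grip": 1, "travel": [0, 0, 0], "rotation": [0, 0, 0]}, {"grip": 1, "travel": [0, 0, 0], "rotation": [0, 0, 0]}, {"grip": 1, "travel": [0, 0, 0], "rotation": [0, 0, 0]}]'

```text
time_s: 5.35
ee_pos: [0.4351, 0.1928, 0.1252]
tcp_rot: [3.139, -0.001, 1.57]
ft_force: [-1.3, 0.5, 0.2]
gripper_width: 1.008
gripper_force: 0.0
```

```bash
python3 - <<'E'
from look import *
look(["jar"])
E
```

```text
tcp [0.4352 0.1929 0.1253] [ 3.1386e+00 -1.6000e-03  1.5702e+00] t 5.4
```

apply_moves --force 15 --plan '[{"grip": 1, "travel": [-0.04, -0.02, 0.5], "rotation": [0, 0, 0]}, {"grip": 1, "travel": [0, 0, 0.6], "rotation": [0, 0, 0]}, {"grip": 1, "travel": [0, 0, 0.5], "rotation": [0, 0, 0]}, {"grip": 1, "travel": [0, 0, 0.4], "rotation": [0, 0, 0]}, {"grip": 1, "travel": [0, 0, 0], "rotation": [0, 0, 0]}, {"grip": 0.5, "travel": [0, 0, 0], "rotation": [0, 0, 0]}, {"grip": 0.5, "travel": [0, 0, 0], "rotation": [0, 0, 0]}, {"grip": 0.5, "travel": [0, 0, 0], "rotation": [0, 0, 0]}, {"grip": 0.5, "travel": [0, 0, 0], "rotation": [0, 0, 0]}, {"grip": 0.5, "travel": [0, 0, 0], "rotation": [0, 0, 0]}, {"grip": 0.5, "travel": [0, 0, 0], "rotation": [0, 0, 0]}]'

```text
time_s: 6.55
ee_pos: [0.4336, 0.1908, 0.0247]
tcp_rot: [3.14, -0.001, 1.571]
ft_force: [0.3, 0.6, 7.6]
gripper_width: 0.693
gripper_force: 15.1
```

apply_moves --plan '[{"grip": 0.5, "travel": [0, 0, -0.2], "rotation": [0, 0, 0]}, {"grip": 0.5, "travel": [0, 0, -0.4], "rotation": [0, 0, 0]}, {"grip": 0.5, "travel": [0, 0, -0.4], "rotation": [0, 0, 0]}, {"grip": 0.5, "travel": [0, 0, -0.2], "rotation": [0, 0, 0]}, {"grip": 0.5, "travel": [0, 0, 0], "rotation": [0, 0, 0]}, {"grip": 0.5, "travel": [0, 0, 0], "rotation": [0, 0, 0]}]'

```text
time_s: 7.15
ee_pos: [0.433, 0.1905, 0.0837]
tcp_rot: [3.141, -0.0, 1.571]
ft_force: [-0.5, 0.4, -1.3]
gripper_width: 0.686
gripper_force: 15.0
```

apply_moves --plan '[{"grip": 0.5, "travel": [-0.3, 0, 0], "rotation": [0, 0, 0]}, {"grip": 0.5, "travel": [-0.6, 0, 0], "rotation": [0, 0, 0]}, {"grip": 0.5, "travel": [-0.7, 0, 0], "rotation": [0, 0, 0]}, {"grip": 0.5, "travel": [-0.7, 0, 0], "rotation": [0, 0, 0]}, {"grip": 0.5, "travel": [-0.7, 0, 0], "rotation": [0, 0, 0]}, {"grip": 0.5, "travel": [-0.7, 0, 0], "rotation": [0, 0, 0]}, {"grip": 0.5, "travel": [-0.7, 0, 0], "rotation": [0, 0, 0]}, {"grip": 0.5, "travel": [-0.7, 0, 0], "rotation": [0, 0, 0]}, {"grip": 0.5, "travel": [-0.7, 0, 0], "rotation": [0, 0, 0]}, {"grip": 0.5, "travel": [-0.7, 0, 0], "rotation": [0, 0, 0]}, {"grip": 0.5, "travel": [-0.7, 0, 0], "rotation": [0, 0, 0]}, {"grip": 0.5, "travel": [-0.7, 0, 0], "rotation": [0, 0, 0]}, {"grip": 0.5, "travel": [-0.7, 0, 0], "rotation": [0, 0, 0]}, {"grip": 0.5, "travel": [-0.7, 0, 0], "rotation": [0, 0, 0]}, {"grip": 0.5, "travel": [-0.7, 0, 0], "rotation": [0, 0, 0]}, {"grip": 0.5, "travel": [-0.5, 0, 0], "rotation": [0, 0, 0]}, {"grip": 0.5, "travel": [-0.2, 0, 0], "rotation": [0, 0, 0]}, {"grip": 0.5, "travel": [0, 0, 0], "rotation": [0, 0, 0]}, {"grip": 0.5, "travel": [0, 0, 0], "rotation": [0, 0, 0]}, {"grip": 0.5, "travel": [0, 0, 0], "rotation": [0, 0, 0]}]'

```text
time_s: 9.15
ee_pos: [0.4332, -0.3422, 0.0836]
tcp_rot: [-3.141, -0.002, 1.574]
ft_force: [0.4, -0.0, -1.6]
gripper_width: 0.688
gripper_force: 15.0
```

```bash
python3 - <<'E'
from look import *
p=look(["jar","pad_jar"],"w5.png"); s=robot.get_state(); print(s["gripper_width"],s["ft_force"])
p=look(["jar","pad_jar"],"s5.png","side")
E
```

```text
tcp [ 0.4334 -0.3424  0.0837] [-3.1412e+00 -1.3000e-03  1.5739e+00] t 9.2
jar 0.81 [315. 254.] rect [ 0.4245 -0.3879] [0.134 0.149] 11.6 z5/95 [0.085 0.134] | top rect [ 0.434  -0.3173] [0.013 0.05 ] 89.9 circle [ 0.434  -0.3238]
pad_jar 0.95 [322. 174.] rect [ 0.4385 -0.3273] [0.068 0.103] 86.9 z5/95 [0.002 0.005] | blue circ [ 0.4369 -0.3444  0.0415] rect [ 0.4384 -0.3277] [0.052 0.085] 85.4
0.6835668286923371 [-0.51998238  0.468235   -1.51983401]
tcp [ 0.4334 -0.3434  0.0838] [ 3.1416e+00 -4.0000e-04  1.5727e+00] t 9.35
jar 0.75 [323. 220.] rect [ 0.4267 -0.3151] [0.06  0.133] 11.3 z5/95 [0.068 0.136] | top rect [ 0.428  -0.3618] [0.03  0.059] 73.4 circle [ 0.4317 -0.3496]
pad_jar 0.61 [314. 245.] rect [ 0.3796 -0.4238] [0.297 0.062] 65.5 z5/95 [0.002 0.008]
```

View pics/s5.png

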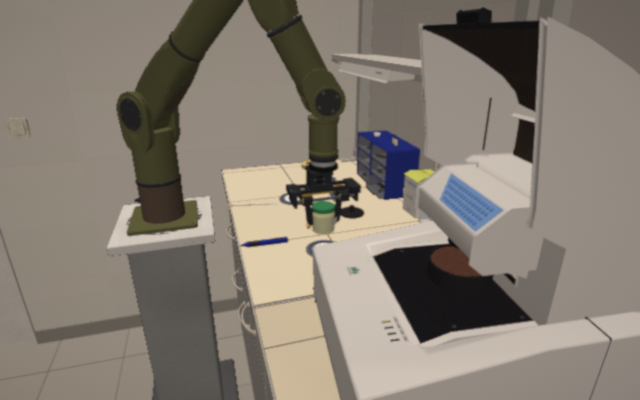

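The jar is held upright at (323,218), above its mat. I'll centre it and lower it gently.

apply_moves --plan '[{"grip": 0.5, "travel": [-0.02, 0.08, 0.2], "rotation": [0, 0, 0]}, {"grip": 0.5, "travel": [0, 0, 0.3], "rotation": [0, 0, 0]}, {"grip": 0.5, "travel": [0, 0, 0.3], "rotation": [0, 0, 0]}, {"grip": 0.5, "travel": [0, 0, 0.15], "rotation": [0, 0, 0]}, {"grip": 0.5, "travel": [0, 0, 0.1], "rotation": [0, 0, 0]}, {"grip": 0.5, "travel": [0, 0, 0.03], "rotation": [0, 0, 0]}, {"grip": 0.5, "travel": [0, 0, 0], "rotation": [0, 0, 0]}, {"grip": 0.5, "travel": [0, 0, 0], "rotation": [0, 0, 0]}]'

```text
time_s: 10.25
ee_pos: [0.4374, -0.3457, 0.0302]
tcp_rot: [3.141, 0.0, 1.571]
ft_force: [0.0, -0.5, -1.5]
gripper_width: 0.687
gripper_force: 15.0
```

apply_moves --plan '[{"grip": 0.5, "travel": [0.02, 0, 0.03], "rotation": [0, 0, 0]}, {"grip": 0.5, "travel": [0, 0, 0.03], "rotation": [0, 0, 0]}, {"grip": 0.5, "travel": [0, 0, 0], "rotation": [0, 0, 0]}, {"grip": 0.5, "travel": [0, 0, 0], "rotation": [0, 0, 0]}]'

```text
time_s: 10.65
ee_pos: [0.4373, -0.3445, 0.0273]
tcp_rot: [3.141, 0.0, 1.571]
ft_force: [-0.0, 0.4, 5.0]
gripper_width: 0.684
gripper_force: 15.1
```

apply_moves --plan '[{"grip": 1, "travel": [0, 0, 0], "rotation": [0, 0, 0]}, {"grip": 1, "travel": [0, 0, 0], "rotation": [0, 0, 0]}, {"grip": 1, "travel": [0, 0, 0], "rotation": [0, 0, 0]}, {"grip": 1, "travel": [0, 0, 0], "rotation": [0, 0, 0]}, {"grip": 1, "travel": [0, 0, -0.2], "rotation": [0, 0, 0]}, {"grip": 1, "travel": [0, 0, -0.5], "rotation": [0, 0, 0]}, {"grip": 1, "travel": [0, 0, -0.8], "rotation": [0, 0, 0]}, {"grip": 1, "travel": [0, 0, -0.8], "rotation": [0, 0, 0]}, {"grip": 1, "travel": [0, 0, -0.8], "rotation": [0, 0, 0]}, {"grip": 1, "travel": [0, 0, -0.8], "rotation": [0, 0, 0]}, {"grip": 1, "travel": [0, 0, -0.4], "rotation": [0, 0, 0]}, {"grip": 1, "travel": [0, 0, 0], "rotation": [0, 0, 0]}, {"grip": 1, "travel": [0, 0, 0], "rotation": [0, 0, 0]}, {"grip": 1, "travel": [0, 0, 0], "rotation": [0, 0, 0]}]'

```text
time_s: 12.05
ee_pos: [0.436, -0.3441, 0.2407]
tcp_rot: [-3.139, -0.001, 1.571]
ft_force: [-0.1, 0.0, -0.7]
gripper_width: 0.998
gripper_force: 0.0
```

```bash
python3 - <<'E'
from look import *
p=look(["jar","pad_jar","disc","brush"],"w6.png")
E
```

```text
tcp [ 0.4361 -0.3441  0.2405] [-3.1392e+00 -1.4000e-03  1.5710e+00] t 12.1
jar 0.67 [318. 179.] rect [ 0.4457 -0.3501] [0.061 0.079] 50.2 z5/95 [0.044 0.078] | top rect [ 0.4389 -0.3441] [0.06 0.06] 0.8 circle [ 0.4385 -0.3445]
pad_jar 0.97 [312. 147.] rect [ 0.4377 -0.3387] [0.104 0.09 ] 0.2 z5/95 [0.001 0.006] | blue circ [ 0.4372 -0.3443  0.0414] rect [ 0.4359 -0.3314] [0.086 0.061] 5.1
disc 0.6 [449.  18.] rect [ 0.5932 -0.1628] [0.084 0.046] 0.4 z5/95 [0.006 0.011] | top rect [ 0.5934 -0.163 ] [0.084 0.046] 1.3 circle [ 0.5931 -0.1465]
brush 0.64 [317.  38.] rect [ 0.4367 -0.1788] [0.076 0.016] 75.3 z5/95 [0.008 0.015] | top rect [ 0.4374 -0.1791] [0.076 0.013] 74.3 circle [ 0.4398 -0.1798]
```

View pics/w6.png

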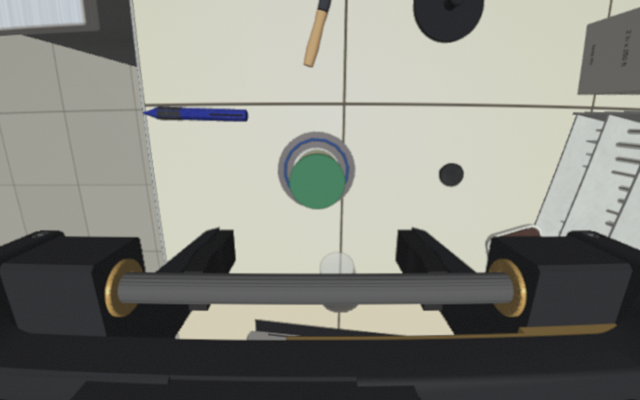

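The jar, cap at (317,180), stands within about 1.5 mm of its mat centre. The disc is next.

apply_moves --plan '[{"grip": 1, "travel": [0.6, 0.5, 0], "rotation": [0, 0, 0]}, {"grip": 1, "travel": [0.8, 0.7, 0], "rotation": [0, 0, 0]}, {"grip": 1, "travel": [0.8, 0.7, 0], "rotation": [0, 0, 0]}, {"grip": 0.6, "travel": [0.8, 0.7, 0.2], "rotation": [0, 0, 0]}, {"grip": 0.6, "travel": [0.6, 0.36, 0.5], "rotation": [0, 0, 0]}, {"grip": 0.6, "travel": [0.4, 0.2, 0.5], "rotation": [0, 0, 0]}, {"grip": 0.6, "travel": [0, 0, 0.8], "rotation": [0, 0, 0]}, {"grip": 0.6, "travel": [0, 0, 0.8], "rotation": [0, 0, 0]}, {"grip": 0.6, "travel": [0, 0, 0.8], "rotation": [0, 0, 0]}, {"grip": 0.6, "travel": [0, 0, 0.2], "rotation": [0, 0, 0]}, {"grip": 0.6, "travel": [0, 0, 0], "rotation": [0, 0, 0]}, {"grip": 0.6, "travel": [0, 0, 0], "rotation": [0, 0, 0]}, {"grip": 0.6, "travel": [0, 0, 0], "rotation": [0, 0, 0]}]'

```text
time_s: 13.6
ee_pos: [0.5898, -0.1524, 0.0546]
tcp_rot: [3.138, 0.0, 1.57]
ft_force: [-0.4, -0.9, 1.1]
gripper_width: 0.599
gripper_force: 0.0
```

apply_moves --plan '[{"grip": 0.6, "travel": [0.17, 0.09, 0], "rotation": [0, 0, 0]}, {"grip": 0.6, "travel": [0, 0, 0.3], "rotation": [0, 0, 0]}, {"grip": 0.6, "travel": [0, 0, 0.2], "rotation": [0, 0, 0]}, {"grip": 0.6, "travel": [0, 0, 0.1], "rotation": [0, 0, 0]}, {"grip": 0.6, "travel": [0, 0, 0], "rotation": [0, 0, 0]}, {"grip": 0.6, "travel": [0, 0, 0], "rotation": [0, 0, 0]}]'

```text
time_s: 14.2
ee_pos: [0.5925, -0.1439, 0.0222]
tcp_rot: [-3.141, 0.0, 1.571]
ft_force: [0.5, 0.9, -0.4]
gripper_width: 0.599
gripper_force: 0.0
```

apply_moves --force 25 --plan '[{"grip": 0.6, "travel": [0, 0.03, 0.1], "rotation": [0, 0, 0]}, {"grip": 0.6, "travel": [0, 0, 0.07], "rotation": [0, 0, 0]}, {"grip": 0.6, "travel": [0, 0, 0], "rotation": [0, 0, 0]}, {"grip": 0, "travel": [0, 0, 0], "rotation": [0, 0, 0]}, {"grip": 0, "travel": [0, 0, 0], "rotation": [0, 0, 0]}, {"grip": 0, "travel": [0, 0, 0], "rotation": [0, 0, 0]}, {"grip": 0, "travel": [0, 0, 0], "rotation": [0, 0, 0]}, {"grip": 0, "travel": [0, 0, 0], "rotation": [0, 0, 0]}, {"grip": 0, "travel": [0, 0, 0], "rotation": [0, 0, 0]}, {"grip": 0, "travel": [0, 0, 0], "rotation": [0, 0, 0]}]'

```text
time_s: 15.2
ee_pos: [0.5941, -0.1437, 0.0141]
tcp_rot: [-3.141, 0.0, 1.571]
ft_force: [-1.0, -0.1, 1.6]
gripper_width: 0.167
gripper_force: 25.0
```

apply_moves --plan '[{"grip": 0, "travel": [0, 0, -0.2], "rotation": [0, 0, 0]}, {"grip": 0, "travel": [0, 0, -0.4], "rotation": [0, 0, 0]}, {"grip": 0, "travel": [0, 0, -0.4], "rotation": [0, 0, 0]}, {"grip": 0, "travel": [0.2, -0.16, -0.2], "rotation": [0, 0, 0]}, {"grip": 0, "travel": [0.4, -0.32, 0], "rotation": [0, 0, 0]}, {"grip": 0, "travel": [0.5, -0.4, 0], "rotation": [0, 0, 0]}, {"grip": 0, "travel": [0.5, -0.4, 0], "rotation": [0, 0, 0]}, {"grip": 0, "travel": [0.5, -0.4, 0], "rotation": [0, 0, 0]}, {"grip": 0, "travel": [0.5, -0.4, 0], "rotation": [0, 0, 0]}, {"grip": 0, "travel": [0.5, -0.4, 0], "rotation": [0, 0, 0]}, {"grip": 0, "travel": [0.32, -0.26, 0], "rotation": [0, 0, 0]}, {"grip": 0, "travel": [0.2, -0.16, 0], "rotation": [0, 0, 0]}, {"grip": 0, "travel": [0, 0, 0], "rotation": [0, 0, 0]}, {"grip": 0, "travel": [0, 0, 0], "rotation": [0, 0, 0]}, {"grip": 0, "travel": [0, 0, 0], "rotation": [0, 0, 0]}]'

```text
time_s: 16.7
ee_pos: [0.4498, 0.0366, 0.0741]
tcp_rot: [3.141, 0.0, 1.569]
ft_force: [0.9, -0.5, -1.4]
gripper_width: 0.169
gripper_force: 25.0
```

```bash
python3 - <<'E'
from look import *
p=look(["disc","pad_disc"],"w7.png"); print(robot.get_state()["gripper_width"])
m=robot.silhouettes(p,"disc")
if m:
    q=cloud(p,m[0]["region"]); a=np.c_[q[:,:2],np.ones(len(q))]; print(np.percentile(q[:,2],[5,50,95]),np.linalg.lstsq(a,q[:,2],rcond=None)[0])
E
```

```text
tcp [0.4499 0.0364 0.0741] [3.1407e+00 2.0000e-04 1.5690e+00] t 16.75
disc 0.64 [318. 211.] rect [0.452 0.048] [0.061 0.075] 58.3 z5/95 [0.067 0.089] 
pad_disc 0.87 [313. 157.] rect [0.4487 0.0604] [0.124 0.077] 0.6 z5/95 [0.002 0.005] | blue circ [0.4488 0.0371 0.0524] rect [0.4481 0.063 ] [0.108 0.057] 1.6
0.1668240311322478
[0.06671857 0.06822446 0.08908971] [-0.02522742 -0.274752    0.09660568]
```

View pics/w7.png

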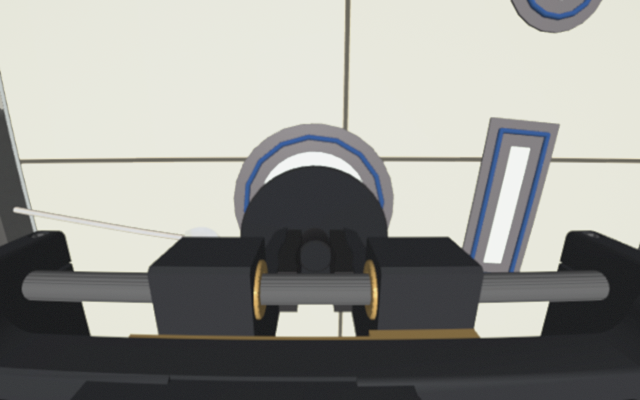

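The disc hangs level, knob at (315,255), over its mat. I'll lower it.

apply_moves --plan '[{"grip": 0, "travel": [0.02, -0.01, 0.25], "rotation": [0, 0, 0]}, {"grip": 0, "travel": [0, 0, 0.35], "rotation": [0, 0, 0]}, {"grip": 0, "travel": [0, 0, 0.25], "rotation": [0, 0, 0]}, {"grip": 0, "travel": [0, 0, 0.12], "rotation": [0, 0, 0]}, {"grip": 0, "travel": [0, 0, 0.06], "rotation": [0, 0, 0]}, {"grip": 0, "travel": [0, 0, 0.03], "rotation": [0, 0, 0]}, {"grip": 0, "travel": [0, 0, 0.02], "rotation": [0, 0, 0]}, {"grip": 0, "travel": [0, 0, 0], "rotation": [0, 0, 0]}, {"grip": 0, "travel": [0, 0, 0], "rotation": [0, 0, 0]}]'

```text
time_s: 17.8
ee_pos: [0.4488, 0.0378, 0.0233]
tcp_rot: [-3.14, 0.001, 1.57]
ft_force: [0.2, 0.2, -1.5]
gripper_width: 0.17
gripper_force: 25.0
```

apply_moves --plan '[{"grip": 0, "travel": [0, 0, 0.05], "rotation": [0, 0, 0]}, {"grip": 0, "travel": [0, 0, 0.04], "rotation": [0, 0, 0]}, {"grip": 0, "travel": [0, 0, 0.03], "rotation": [0, 0, 0]}, {"grip": 0, "travel": [0, 0, 0], "rotation": [0, 0, 0]}, {"grip": 0, "travel": [0, 0, 0], "rotation": [0, 0, 0]}]'

```text
time_s: 18.3
ee_pos: [0.4487, 0.0379, 0.0174]
tcp_rot: [-3.14, 0.001, 1.571]
ft_force: [-0.1, 0.0, -1.6]
gripper_width: 0.168
gripper_force: 25.0
```

apply_moves --plan '[{"grip": 0, "travel": [0, 0, 0.02], "rotation": [0, 0, 0]}, {"grip": 0, "travel": [0, 0, 0.01], "rotation": [0, 0, 0]}, {"grip": 0, "travel": [0, 0, 0], "rotation": [0, 0, 0]}, {"grip": 0, "travel": [0, 0, 0], "rotation": [0, 0, 0]}]'

```text
time_s: 18.7
ee_pos: [0.4486, 0.038, 0.0164]
tcp_rot: [-3.141, 0.001, 1.571]
ft_force: [-0.7, -0.7, 5.7]
gripper_width: 0.17
gripper_force: 25.0
```

apply_moves --plan '[{"grip": 0.6, "travel": [0, 0, 0], "rotation": [0, 0, 0]}, {"grip": 0.6, "travel": [0, 0, 0], "rotation": [0, 0, 0]}, {"grip": 0.6, "travel": [0, 0, 0], "rotation": [0, 0, 0]}, {"grip": 0.6, "travel": [0, 0, 0], "rotation": [0, 0, 0]}, {"grip": 0.6, "travel": [0, 0, -0.2], "rotation": [0, 0, 0]}, {"grip": 0.6, "travel": [0, 0, -0.5], "rotation": [0, 0, 0]}, {"grip": 1, "travel": [0, 0, -0.8], "rotation": [0, 0, 0]}, {"grip": 1, "travel": [0, 0, -0.8], "rotation": [0, 0, 0]}, {"grip": 1, "travel": [0, 0, -0.8], "rotation": [0, 0, 0]}, {"grip": 1, "travel": [0, 0, -0.6], "rotation": [0, 0, 0]}, {"grip": 1, "travel": [0, 0, -0.3], "rotation": [0, 0, 0]}, {"grip": 1, "travel": [0, 0, 0], "rotation": [0, 0, 0]}, {"grip": 1, "travel": [0, 0, 0], "rotation": [0, 0, 0]}]'

```text
time_s: 20.0
ee_pos: [0.4487, 0.0377, 0.2052]
tcp_rot: [-3.14, 0.002, 1.57]
ft_force: [0.3, 0.2, -0.2]
gripper_width: 1.001
gripper_force: 0.0
```

```bash
python3 - <<'E'
from look import *
p=look(["disc","pad_disc"],"w8.png")
E
```

```text
tcp [0.4484 0.0377 0.2047] [-3.1383e+00  2.2000e-03  1.5700e+00] t 20.05
disc 0.86 [314. 177.] rect [0.4494 0.0384] [0.081 0.083] 89.0 z5/95 [0.009 0.027] | top rect [0.4494 0.0384] [0.081 0.083] 89.0 circle [0.4492 0.0377]
pad_disc 0.63 [316. 139.] rect [0.4497 0.0366] [0.125 0.126] 44.9 z5/95 [0.001 0.005] | blue circ [0.449  0.0373 0.0523] rect [0.4491 0.0373] [0.107 0.107] 82.6
```

apply_moves --plan '[{"grip": 1, "travel": [-0.3, 0.13, 0], "rotation": [0, 0, 0]}, {"grip": 1, "travel": [-0.6, 0.26, 0], "rotation": [0, 0, 0]}, {"grip": 1, "travel": [-0.7, 0.3, 0], "rotation": [0, 0, 0]}, {"grip": 1, "travel": [-0.7, 0.3, 0], "rotation": [0, 0, 0]}, {"grip": 1, "travel": [-0.7, 0.3, 0], "rotation": [0, 0, 0]}, {"grip": 1, "travel": [-0.7, 0.3, 0], "rotation": [0, 0, 0]}, {"grip": 1, "travel": [-0.7, 0.3, 0], "rotation": [0, 0, 0]}, {"grip": 1, "travel": [-0.7, 0.3, 0], "rotation": [0, 0, 0]}, {"grip": 1, "travel": [-0.7, 0.3, 0], "rotation": [0, 0, 0]}, {"grip": 1, "travel": [-0.7, 0.3, 0], "rotation": [0, 0, 0]}, {"grip": 1, "travel": [-0.6, 0.26, 0], "rotation": [0, 0, 0]}, {"grip": 1, "travel": [-0.36, 0.2, 0], "rotation": [0, 0, 0]}, {"grip": 0.7, "travel": [-0.2, 0.2, 0], "rotation": [0, 0, 0]}, {"grip": 0.7, "travel": [0, 0, 0], "rotation": [0, 0, 0]}, {"grip": 0.7, "travel": [0, 0, 0], "rotation": [0, 0, 0]}, {"grip": 0.7, "travel": [0, 0, 0], "rotation": [0, 0, 0]}]'

```text
time_s: 21.75
ee_pos: [0.6209, -0.3435, 0.2054]
tcp_rot: [-3.139, 0.001, 1.572]
ft_force: [-0.7, -0.7, -1.7]
gripper_width: 0.703
gripper_force: 0.0
```

```bash
python3 - <<'E'
from look import *
p=look(["stopper","jar"],"w9.png")
E
```

```text
tcp [ 0.6209 -0.3437  0.2057] [-3.1389e+00  1.0000e-03  1.5720e+00] t 21.8
stopper 0.83 [307. 178.] rect [ 0.6134 -0.345 ] [0.029 0.029] 43.2 z5/95 [0.019 0.021] | top rect [ 0.6132 -0.3451] [0.029 0.029] 43.5 circle [ 0.6133 -0.3454]
jar 0.75 [146. 185.] rect [ 0.4119 -0.356 ] [0.121 0.076] 10.4 z5/95 [0.016 0.078] | top rect [ 0.439  -0.3438] [0.061 0.061] 2.4 circle [ 0.4387 -0.3447]
```

apply_moves --plan '[{"grip": 0.7, "travel": [-0.03, -0.15, 0.3], "rotation": [0, 0, 0]}, {"grip": 0.7, "travel": [0, 0, 0.7], "rotation": [0, 0, 0]}, {"grip": 0.7, "travel": [0, 0, 0.7], "rotation": [0, 0, 0]}, {"grip": 0.7, "travel": [0, 0, 0.7], "rotation": [0, 0, 0]}, {"grip": 0.7, "travel": [0, 0, 0.6], "rotation": [0, 0, 0]}, {"grip": 0.7, "travel": [0, 0, 0.4], "rotation": [0, 0, 0]}, {"grip": 0.7, "travel": [0, 0, 0.1], "rotation": [0, 0, 0]}, {"grip": 0.7, "travel": [0, 0, 0], "rotation": [0, 0, 0]}, {"grip": 0.7, "travel": [0, 0, 0], "rotation": [0, 0, 0]}]'

```text
time_s: 22.8
ee_pos: [0.6148, -0.3469, 0.0327]
tcp_rot: [3.14, 0.002, 1.57]
ft_force: [0.1, -0.6, 0.9]
gripper_width: 0.701
gripper_force: 0.0
```

apply_moves --force 8 --plan '[{"grip": 0.7, "travel": [0.03, -0.03, 0.2], "rotation": [0, 0, 0]}, {"grip": 0.7, "travel": [0, 0, 0.2], "rotation": [0, 0, 0]}, {"grip": 0.7, "travel": [0, 0, 0.1], "rotation": [0, 0, 0]}, {"grip": 0.7, "travel": [0, 0, 0], "rotation": [0, 0, 0]}, {"grip": 0.7, "travel": [0, 0, 0], "rotation": [0, 0, 0]}, {"grip": 0, "travel": [0, 0, 0], "rotation": [0, 0, 0]}, {"grip": 0, "travel": [0, 0, 0], "rotation": [0, 0, 0]}, {"grip": 0, "travel": [0, 0, 0], "rotation": [0, 0, 0]}, {"grip": 0, "travel": [0, 0, 0], "rotation": [0, 0, 0]}, {"grip": 0, "travel": [0, 0, 0], "rotation": [0, 0, 0]}, {"grip": 0, "travel": [0, 0, 0], "rotation": [0, 0, 0]}, {"grip": 0, "travel": [0, 0, 0], "rotation": [0, 0, 0]}]'

```text
time_s: 24.0
ee_pos: [0.6121, -0.3453, 0.0061]
tcp_rot: [-3.14, 0.002, 1.57]
ft_force: [1.1, 0.9, 0.1]
gripper_width: 0.334
gripper_force: 8.0
```

apply_moves --plan '[{"grip": 0, "travel": [0, 0, -0.2], "rotation": [0, 0, 0]}, {"grip": 0, "travel": [0, 0, -0.4], "rotation": [0, 0, 0]}, {"grip": 0, "travel": [0, 0, -0.4], "rotation": [0, 0, 0]}, {"grip": 0, "travel": [0, 0, -0.2], "rotation": [0, 0, 0]}, {"grip": 0, "travel": [0, 0, 0], "rotation": [0, 0, 0]}]'

```text
time_s: 24.5
ee_pos: [0.6138, -0.3457, 0.0691]
tcp_rot: [3.139, 0.003, 1.57]
ft_force: [0.3, -0.6, 0.1]
gripper_width: 0.337
gripper_force: 8.0
```

apply_moves --plan '[{"grip": 0, "travel": [0.3, 0, 0], "rotation": [0, 0, 0]}, {"grip": 0, "travel": [0.5, 0, 0], "rotation": [0, 0, 0]}, {"grip": 0, "travel": [0.6, 0, 0], "rotation": [0, 0, 0]}, {"grip": 0, "travel": [0.6, 0, 0], "rotation": [0, 0, 0]}, {"grip": 0, "travel": [0.6, 0, 0], "rotation": [0, 0, 0]}, {"grip": 0, "travel": [0.6, 0, 0], "rotation": [0, 0, 0]}, {"grip": 0, "travel": [0.6, 0, 0], "rotation": [0, 0, 0]}, {"grip": 0, "travel": [0.6, 0, 0], "rotation": [0, 0, 0]}, {"grip": 0, "travel": [0.6, 0, 0], "rotation": [0, 0, 0]}, {"grip": 0, "travel": [0.6, 0, 0], "rotation": [0, 0, 0]}, {"grip": 0, "travel": [0.6, 0, 0], "rotation": [0, 0, 0]}, {"grip": 0, "travel": [0.6, 0, 0], "rotation": [0, 0, 0]}, {"grip": 0, "travel": [0.6, 0, 0], "rotation": [0, 0, 0]}, {"grip": 0, "travel": [0.6, 0, 0], "rotation": [0, 0, 0]}, {"grip": 0, "travel": [0.6, 0, 0], "rotation": [0, 0, 0]}, {"grip": 0, "travel": [0.6, 0, 0], "rotation": [0, 0, 0]}, {"grip": 0, "travel": [0.6, 0, 0], "rotation": [0, 0, 0]}, {"grip": 0, "travel": [0.6, 0, 0], "rotation": [0, 0, 0]}, {"grip": 0, "travel": [0.35, 0, 0], "rotation": [0, 0, 0]}, {"grip": 0, "travel": [0.15, 0, 0], "rotation": [0, 0, 0]}]'

```text
time_s: 26.5
ee_pos: [0.6118, 0.2021, 0.065]
tcp_rot: [-3.14, 0.0, 1.573]
ft_force: [-0.0, -0.9, 0.1]
gripper_width: 0.336
gripper_force: 8.0
```

apply_moves --plan '[{"grip": 0, "travel": [0, 0, 0], "rotation": [0, 0, 0]}, {"grip": 0, "travel": [0, 0, 0], "rotation": [0, 0, 0]}, {"grip": 0, "travel": [0, 0, 0], "rotation": [0, 0, 0]}]'

```text
time_s: 26.8
ee_pos: [0.6128, 0.1973, 0.0648]
tcp_rot: [-3.14, 0.003, 1.568]
ft_force: [0.8, 0.6, -0.6]
gripper_width: 0.339
gripper_force: 8.0
```

```bash
python3 - <<'E'
from look import *
p=look(["stopper","pad_stopper"],"w10.png")
E
```

```text
tcp [0.6128 0.1977 0.0649] [-3.1399e+00  3.0000e-03  1.5679e+00] t 26.85
stopper 0.7 [314. 251.] rect [0.6097 0.1975] [0.037 0.027] 19.2 z5/95 [0.077 0.08 ] 
pad_stopper 0.77 [322. 199.] rect [0.6176 0.206 ] [0.061 0.074] 88.4 z5/95 [0.002 0.005] | blue circ [0.6168 0.2006 0.0266] rect [0.6171 0.2033] [0.05  0.056] 84.3
```

View pics/w10.png

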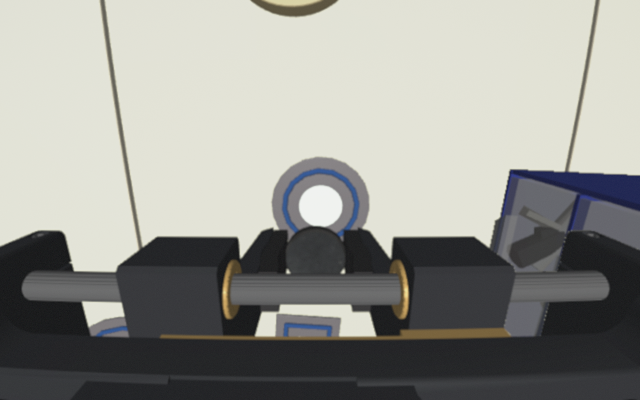

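The stopper is held at (316,253), just short of its mat centre at (320,205). I'll correct that and lower it.

apply_moves --plan '[{"grip": 0, "travel": [0.06, 0.08, 0.2], "rotation": [0, 0, 0]}, {"grip": 0, "travel": [0, 0, 0.3], "rotation": [0, 0, 0]}, {"grip": 0, "travel": [0, 0, 0.3], "rotation": [0, 0, 0]}, {"grip": 0, "travel": [0, 0, 0.15], "rotation": [0, 0, 0]}, {"grip": 0, "travel": [0, 0, 0.05], "rotation": [0, 0, 0]}, {"grip": 0, "travel": [0, 0, 0], "rotation": [0, 0, 0]}, {"grip": 0, "travel": [0, 0, 0], "rotation": [0, 0, 0]}, {"grip": 0, "travel": [0, 0, 0], "rotation": [0, 0, 0]}]'

```text
time_s: 27.75
ee_pos: [0.6168, 0.203, 0.0157]
tcp_rot: [-3.141, 0.001, 1.57]
ft_force: [0.5, -0.4, -0.9]
gripper_width: 0.337
gripper_force: 8.0
```

apply_moves --plan '[{"grip": 0, "travel": [-0.04, 0, 0.05], "rotation": [0, 0, 0]}, {"grip": 0, "travel": [0, 0, 0.05], "rotation": [0, 0, 0]}, {"grip": 0, "travel": [0, 0, 0.02], "rotation": [0, 0, 0]}, {"grip": 0, "travel": [0, 0, 0], "rotation": [0, 0, 0]}, {"grip": 0, "travel": [0, 0, 0], "rotation": [0, 0, 0]}, {"grip": 0, "travel": [0, 0, 0], "rotation": [0, 0, 0]}]'

```text
time_s: 28.35
ee_pos: [0.6164, 0.2009, 0.0092]
tcp_rot: [-3.14, 0.001, 1.57]
ft_force: [-0.1, 0.1, -0.5]
gripper_width: 0.339
gripper_force: 8.0
```

apply_moves --plan '[{"grip": 0, "travel": [0, 0, 0.02], "rotation": [0, 0, 0]}, {"grip": 0, "travel": [0, 0, 0], "rotation": [0, 0, 0]}, {"grip": 0, "travel": [0, 0, 0], "rotation": [0, 0, 0]}]'

```text
time_s: 28.65
ee_pos: [0.6166, 0.2009, 0.0085]
tcp_rot: [-3.141, 0.001, 1.57]
ft_force: [-0.1, -0.9, 3.5]
gripper_width: 0.333
gripper_force: 8.0
```

apply_moves --plan '[{"grip": 0.6, "travel": [0, 0, 0], "rotation": [0, 0, 0]}, {"grip": 0.6, "travel": [0, 0, 0], "rotation": [0, 0, 0]}, {"grip": 0.6, "travel": [0, 0, 0], "rotation": [0, 0, 0]}, {"grip": 0.6, "travel": [0, 0, 0], "rotation": [0, 0, 0]}, {"grip": 0.6, "travel": [0, 0, -0.2], "rotation": [0, 0, 0]}, {"grip": 0.6, "travel": [0, 0, -0.5], "rotation": [0, 0, 0]}, {"grip": 0.6, "travel": [0, 0, -0.7], "rotation": [0, 0, 0]}, {"grip": 0.6, "travel": [0, 0, -0.7], "rotation": [0, 0, 0]}, {"grip": 0.6, "travel": [0, 0, -0.7], "rotation": [0, 0, 0]}, {"grip": 0.6, "travel": [0, 0, -0.7], "rotation": [0, 0, 0]}, {"grip": 0.6, "travel": [0, 0, -0.4], "rotation": [0, 0, 0]}, {"grip": 0.6, "travel": [0, 0, 0], "rotation": [0, 0, 0]}, {"grip": 0.6, "travel": [0, 0, 0], "rotation": [0, 0, 0]}]'

```text
time_s: 29.95
ee_pos: [0.6165, 0.2008, 0.2034]
tcp_rot: [-3.14, 0.002, 1.57]
ft_force: [-0.7, 0.1, -0.6]
gripper_width: 0.602
gripper_force: 0.0
```

```bash
python3 - <<'E'
from look import *
p=look(["stopper","pad_stopper"],"w11.png")
E
```

```text
tcp [0.6161 0.2005 0.2023] [-3.1387e+00  2.6000e-03  1.5703e+00] t 30.0
stopper 0.71 [314. 181.] rect [0.6181 0.2001] [0.029 0.031] 86.8 z5/95 [0.021 0.024] | top rect [0.6178 0.2002] [0.03  0.029] 0.2 circle [0.6174 0.2001]
stopper 0.64 [317. 165.] rect [0.6172 0.1997] [0.072 0.073] 1.8 z5/95 [0.001 0.005] | top rect [0.6168 0.2038] [0.03  0.022] 10.1 circle [0.6172 0.2003]
pad_stopper 0.63 [315. 181.] rect [0.6176 0.2004] [0.03  0.028] 59.2 z5/95 [0.021 0.024] 
pad_stopper 0.56 [313. 166.] rect [0.6179 0.2   ] [0.069 0.071] 89.3 z5/95 [0.001 0.005] | blue circ [0.617  0.2005 0.0267] rect [0.6167 0.2001] [0.055 0.056] 90.0
```

apply_moves --plan '[{"grip": 0.6, "travel": [-0.3, -0.14, 0], "rotation": [0, 0, 0]}, {"grip": 0.6, "travel": [-0.5, -0.24, 0], "rotation": [0, 0, 0]}, {"grip": 0.6, "travel": [-0.6, -0.28, 0], "rotation": [0, 0, 0]}, {"grip": 0.6, "travel": [-0.6, -0.28, 0], "rotation": [0, 0, 0]}, {"grip": 0.6, "travel": [-0.6, -0.28, 0], "rotation": [0, 0, 0]}, {"grip": 0.6, "travel": [-0.6, -0.28, 0], "rotation": [0, 0, 0]}, {"grip": 0.6, "travel": [-0.6, -0.28, 0], "rotation": [0, 0, 0]}, {"grip": 0.6, "travel": [-0.6, -0.28, 0], "rotation": [0, 0, 0]}, {"grip": 0.6, "travel": [-0.6, -0.28, 0], "rotation": [0, 0, 0]}, {"grip": 0.6, "travel": [-0.6, -0.28, 0], "rotation": [0, 0, 0]}, {"grip": 0.6, "travel": [-0.6, -0.28, 0], "rotation": [0, 0, 0]}, {"grip": 0.6, "travel": [-0.6, -0.28, 0], "rotation": [0, 0, 0]}, {"grip": 0.6, "travel": [-0.4, -0.2, 0], "rotation": [0, 0, 0]}, {"grip": 0.6, "travel": [-0.2, -0.14, 0], "rotation": [0, 0, 0]}, {"grip": 0.6, "travel": [0, 0, 0], "rotation": [0, 0, 0.8]}, {"grip": 0.6, "travel": [0, 0, 0], "rotation": [0, 0, 0.9]}, {"grip": 0.6, "travel": [0, 0, 0], "rotation": [0, 0, 0.9]}, {"grip": 0.6, "travel": [0, 0, 0], "rotation": [0, 0, 0.89]}, {"grip": 0.6, "travel": [0, 0, 0], "rotation": [0, 0, 0]}, {"grip": 0.6, "travel": [0, 0, 0], "rotation": [0, 0, 0]}]'

```text
time_s: 32.1
ee_pos: [0.4405, -0.1682, 0.2037]
tcp_rot: [-3.14, 0.001, 1.294]
ft_force: [1.1, 0.0, -0.5]
gripper_width: 0.6
gripper_force: 0.0
```

```bash
python3 - <<'E'
from look import *
p=look(["brush"],"w12.png")
s=robot.get_state(); print(s["joint_positions"].round(2))
E
```

```text
tcp [ 0.4405 -0.1683  0.2037] [-3.1400e+00  1.4000e-03  1.2933e+00] t 32.15
brush 0.58 [313. 179.] rect [ 0.4402 -0.1689] [0.091 0.014] 73.5 z5/95 [0.009 0.015] | top rect [ 0.4399 -0.1692] [0.09  0.013] 74.4 circle [ 0.4386 -0.1688]
[ 0.7   0.62 -0.69  2.04  0.62  0.7  -0.67]
```

View pics/w12.png

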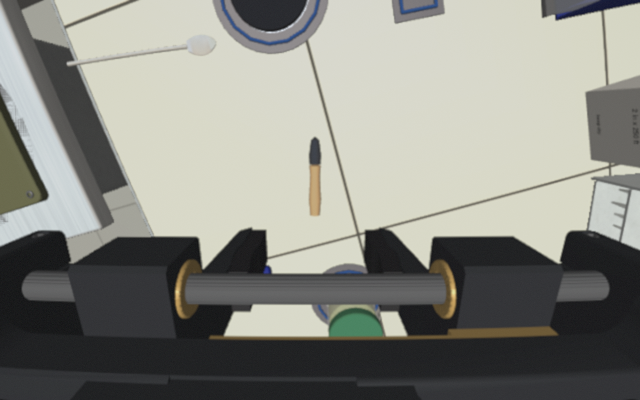

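The stopper is centred. The brush at (315,177) lines up with the tool, so I'll go down.

apply_moves --plan '[{"grip": 0.6, "travel": [-0.03, 0, 0.3], "rotation": [0, 0, 0]}, {"grip": 0.6, "travel": [0, 0, 0.7], "rotation": [0, 0, 0]}, {"grip": 0.6, "travel": [0, 0, 0.7], "rotation": [0, 0, 0]}, {"grip": 0.6, "travel": [0, 0, 0.7], "rotation": [0, 0, 0]}, {"grip": 0.6, "travel": [0, 0, 0.6], "rotation": [0, 0, 0]}, {"grip": 0.6, "travel": [0, 0, 0.4], "rotation": [0, 0, 0]}, {"grip": 0.6, "travel": [0, 0, 0.1], "rotation": [0, 0, 0]}, {"grip": 0.6, "travel": [0, 0, 0], "rotation": [0, 0, 0]}, {"grip": 0.6, "travel": [0, 0, 0], "rotation": [0, 0, 0]}, {"grip": 0.6, "travel": [0, 0, 0], "rotation": [0, 0, 0]}]'

```text
time_s: 33.2
ee_pos: [0.4404, -0.1708, 0.0299]
tcp_rot: [3.141, 0.001, 1.291]
ft_force: [-0.4, 0.5, -0.5]
gripper_width: 0.6
gripper_force: 0.0
```

Down 24 mm to about 0.006, then close.

apply_moves --force 10 --plan '[{"grip": 0.6, "travel": [0.01, 0, 0.2], "rotation": [0, 0, 0]}, {"grip": 0.6, "travel": [0, 0, 0.18], "rotation": [0, 0, 0]}, {"grip": 0.6, "travel": [0, 0, 0.1], "rotation": [0, 0, 0]}, {"grip": 0.6, "travel": [0, 0, 0], "rotation": [0, 0, 0]}, {"grip": 0.6, "travel": [0, 0, 0], "rotation": [0, 0, 0]}, {"grip": 0, "travel": [0, 0, 0], "rotation": [0, 0, 0]}, {"grip": 0, "travel": [0, 0, 0], "rotation": [0, 0, 0]}, {"grip": 0, "travel": [0, 0, 0], "rotation": [0, 0, 0]}, {"grip": 0, "travel": [0, 0, 0], "rotation": [0, 0, 0]}, {"grip": 0, "travel": [0, 0, 0], "rotation": [0, 0, 0]}, {"grip": 0, "travel": [0, 0, 0], "rotation": [0, 0, 0]}, {"grip": 0, "travel": [0, 0, 0], "rotation": [0, 0, 0]}]'

```text
time_s: 34.4
ee_pos: [0.4398, -0.1701, 0.0049]
tcp_rot: [-3.14, 0.002, 1.291]
ft_force: [-0.6, -0.8, -0.5]
gripper_width: 0.154
gripper_force: 10.0
```

apply_moves --plan '[{"grip": 0, "travel": [0, 0, -0.2], "rotation": [0, 0, 0]}, {"grip": 0, "travel": [0, 0, -0.4], "rotation": [0, 0, 0]}, {"grip": 0, "travel": [0, 0, -0.4], "rotation": [0, 0, 0]}, {"grip": 0, "travel": [0, 0, -0.4], "rotation": [0, 0, 0]}, {"grip": 0, "travel": [0, 0, 0], "rotation": [0, 0, -0.6]}, {"grip": 0, "travel": [0, 0, 0], "rotation": [0, 0, -0.8]}, {"grip": 0, "travel": [0, 0, 0], "rotation": [0, 0, -0.7]}, {"grip": 0, "travel": [0, 0, 0], "rotation": [0, 0, -0.41]}, {"grip": 0, "travel": [0.25, 0.17, 0], "rotation": [0, 0, 0]}, {"grip": 0, "travel": [0.5, 0.33, 0], "rotation": [0, 0, 0]}, {"grip": 0, "travel": [0.6, 0.4, 0], "rotation": [0, 0, 0]}, {"grip": 0, "travel": [0.6, 0.4, 0], "rotation": [0, 0, 0]}, {"grip": 0, "travel": [0.6, 0.4, 0], "rotation": [0, 0, 0]}, {"grip": 0, "travel": [0.6, 0.4, 0], "rotation": [0, 0, 0]}, {"grip": 0, "travel": [0.6, 0.4, 0], "rotation": [0, 0, 0]}, {"grip": 0, "travel": [0.4, 0.27, 0], "rotation": [0, 0, 0]}, {"grip": 0, "travel": [0.2, 0.14, 0], "rotation": [0, 0, 0]}, {"grip": 0, "travel": [0, 0, 0], "rotation": [0, 0, 0]}, {"grip": 0, "travel": [0, 0, 0], "rotation": [0, 0, 0]}, {"grip": 0, "travel": [0, 0, 0], "rotation": [0, 0, 0]}]'

```text
time_s: 36.4
ee_pos: [0.6011, 0.0333, 0.0741]
tcp_rot: [-3.139, 0.004, 1.49]
ft_force: [-0.4, 0.2, -0.8]
gripper_width: 0.156
gripper_force: 10.0
```

```bash
python3 - <<'E'
from look import *
p=look(["brush","pad_brush"],"w13.png")
E
```

```text
tcp [0.6013 0.0334 0.0742] [-3.139   0.0033  1.4901] t 36.45
brush 0.55 [314. 224.] rect [0.6025 0.0343] [0.094 0.016] 85.0 z5/95 [0.078 0.084] 
pad_brush 0.77 [320. 156.] rect [0.6041 0.0588] [0.089 0.055] 85.2 z5/95 [0.002 0.005] | blue circ [0.604  0.0638 0.0297] rect [0.6034 0.0555] [0.08 0.04] 85.6
```

View pics/w13.png

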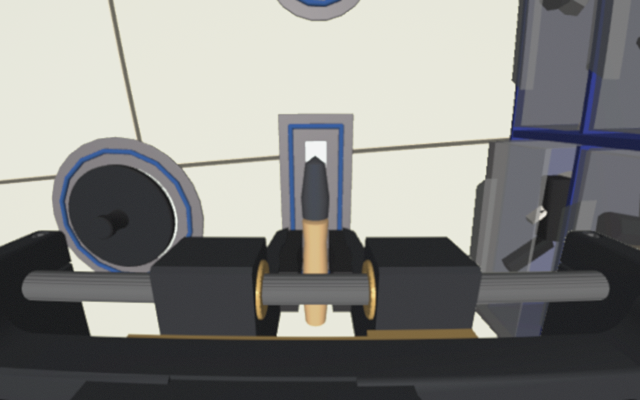

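The brush is level at (315,240) and in line with its mat. I'll lower it.

apply_moves --plan '[{"grip": 0, "travel": [0.025, 0.015, 0.25], "rotation": [0, 0, 0]}, {"grip": 0, "travel": [0, 0, 0.35], "rotation": [0, 0, 0]}, {"grip": 0, "travel": [0, 0, 0.3], "rotation": [0, 0, 0]}, {"grip": 0, "travel": [0, 0, 0.2], "rotation": [0, 0, 0]}, {"grip": 0, "travel": [0, 0, 0.07], "rotation": [0, 0, 0]}, {"grip": 0, "travel": [0, 0, 0], "rotation": [0, 0, 0]}, {"grip": 0, "travel": [0, 0, 0], "rotation": [0, 0, 0]}, {"grip": 0, "travel": [0, 0, 0], "rotation": [0, 0, 0]}]'

```text
time_s: 37.35
ee_pos: [0.6034, 0.0366, 0.0165]
tcp_rot: [-3.141, 0.001, 1.492]
ft_force: [0.1, -0.4, 0.1]
gripper_width: 0.153
gripper_force: 10.0
```

apply_moves --plan '[{"grip": 0, "travel": [-0.03, -0.02, 0.06], "rotation": [0, 0, 0]}, {"grip": 0, "travel": [0, 0, 0.06], "rotation": [0, 0, 0]}, {"grip": 0, "travel": [0, 0, 0.04], "rotation": [0, 0, 0]}, {"grip": 0, "travel": [0, 0, 0], "rotation": [0, 0, 0]}, {"grip": 0, "travel": [0, 0, 0], "rotation": [0, 0, 0]}, {"grip": 0, "travel": [0, 0, 0], "rotation": [0, 0, 0]}]'

```text
time_s: 37.95
ee_pos: [0.6018, 0.0351, 0.0079]
tcp_rot: [-3.14, 0.001, 1.492]
ft_force: [0.4, -0.2, -0.5]
gripper_width: 0.158
gripper_force: 10.0
```

apply_moves --plan '[{"grip": 0, "travel": [0, 0, 0.02], "rotation": [0, 0, 0]}, {"grip": 0, "travel": [0, 0, 0], "rotation": [0, 0, 0]}, {"grip": 0, "travel": [0, 0, 0], "rotation": [0, 0, 0]}]'

```text
time_s: 38.25
ee_pos: [0.6019, 0.0351, 0.0073]
tcp_rot: [-3.141, 0.002, 1.492]
ft_force: [-1.2, -0.9, 4.9]
gripper_width: 0.158
gripper_force: 10.0
```

apply_moves --plan '[{"grip": 0.4, "travel": [0, 0, 0], "rotation": [0, 0, 0]}, {"grip": 0.4, "travel": [0, 0, 0], "rotation": [0, 0, 0]}, {"grip": 0.4, "travel": [0, 0, 0], "rotation": [0, 0, 0]}, {"grip": 0.4, "travel": [0, 0, -0.2], "rotation": [0, 0, 0]}, {"grip": 0.4, "travel": [0, 0, -0.5], "rotation": [0, 0, 0]}, {"grip": 0.4, "travel": [0, 0, -0.7], "rotation": [0, 0, 0]}, {"grip": 0.4, "travel": [0, 0, -0.7], "rotation": [0, 0, 0]}, {"grip": 0.4, "travel": [0, 0, -0.7], "rotation": [0, 0, 0]}, {"grip": 0.4, "travel": [0, 0, -0.7], "rotation": [0, 0, 0]}, {"grip": 0.4, "travel": [0, 0, -0.5], "rotation": [0, 0, 0]}, {"grip": 0.4, "travel": [0, 0, 0], "rotation": [0, 0, 0]}, {"grip": 0.4, "travel": [0, 0, 0], "rotation": [0, 0, 0]}, {"grip": 0.4, "travel": [0, 0, 0], "rotation": [0, 0, 0]}]'

```text
time_s: 39.55
ee_pos: [0.6012, 0.0348, 0.2058]
tcp_rot: [-3.138, 0.003, 1.492]
ft_force: [-0.3, -0.2, 0.1]
gripper_width: 0.396
gripper_force: 0.0
```

```bash
python3 - <<'E'
from look import *
p=look(["brush","pad_brush","stopper","disc"],"w14.png")
p=look(["jar"],"s14.png","scene")
E
```

```text
tcp [0.6012 0.0348 0.2056] [-3.1376e+00  2.5000e-03  1.4919e+00] t 39.6
brush 0.66 [315. 175.] rect [0.6025 0.0363] [0.093 0.014] 86.2 z5/95 [0.011 0.017] | top rect [0.6024 0.0363] [0.093 0.014] 85.8 circle [0.6035 0.0362]
pad_brush 0.74 [322. 169.] rect [0.6026 0.036 ] [0.134 0.055] 85.8 z5/95 [0.001 0.005] | blue circ [0.6007 0.0394 0.0433] rect [0.6021 0.0358] [0.121 0.04 ] 85.6
stopper 0.81 [317.  21.] rect [0.6152 0.2007] [0.031 0.035] 53.1 z5/95 [0.021 0.024] | top rect [0.6166 0.1991] [0.031 0.03 ] 85.0 circle [0.617  0.1992]
disc 0.6 [192. 182.] rect [0.4496 0.0383] [0.082 0.082] 13.9 z5/95 [0.009 0.029] | top rect [0.4496 0.0383] [0.082 0.082] 13.9 circle [0.449  0.0377]
tcp [0.6018 0.0353 0.2062] [-3.1389e+00  1.7000e-03  1.4919e+00] t 39.85
jar 0.71 [378. 294.] rect [ 0.4636 -0.3255] [0.129 0.068] 39.5 z5/95 [0.009 0.079] | top rect [ 0.4351 -0.3442] [0.062 0.059] 55.6 circle [ 0.4355 -0.3443]
```

View pics/w14.png

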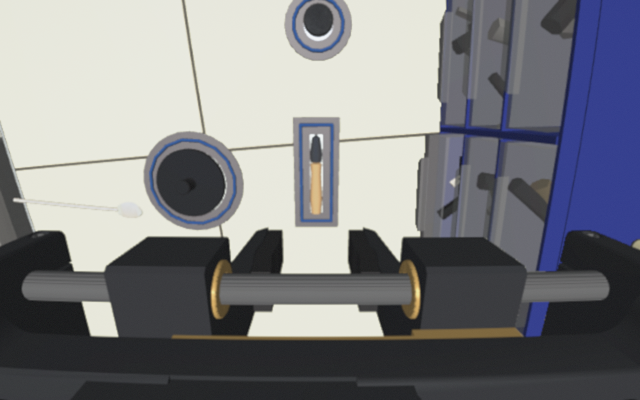

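View pics/s14.png

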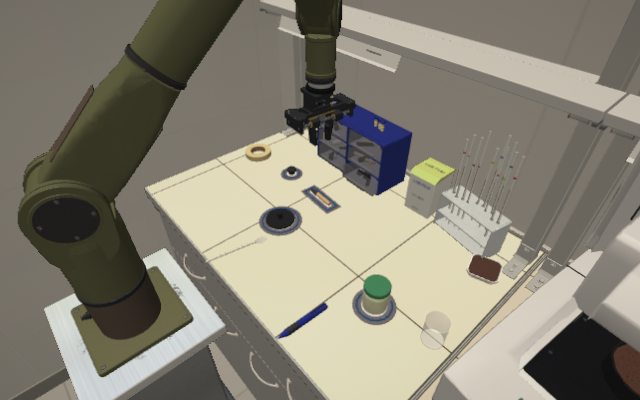

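The wrist view shows the disc at (191,181), brush (316,177) and stopper (318,18), each centred in its outline. The scene view shows the jar upright on its mat at (376,295), and the beaker and tape where they were. I'll hand it in.

```bash
python3 -c "
from plant import robot
print(robot.sign_off())"
```

```text
the job is handed in; nothing more can be done
None
```

The jar, disc, stopper and brush each sit flat on their own mats, within about 2 mm of centre by the camera; the beaker and tape roll were left alone, and I handed the job in at about 40 s of the 112 s allowed.

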